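# Stand the finished chess pieces in order of height

### The arm

A 7-joint arm with a two-finger parallel gripper is mounted at the origin on the work surface. World frame = base frame: x ahead of the robot, y to its left, z up, the work surface at z = 0. Lengths are in m, angles in rad, forces in N, time in s.
With the tool pointing down it reaches from about 0.425 to 0.925 m from the base axis. Payload 6.8 kg.
Tool frame: the origin (TCP) lies at the very end of the fingers, on their centre line; the grasp point (between the pads) lies 19 mm behind it (ctrl.tcp_to_grasp is the distance from the TCP to the grasp point, in m); z points along the fingers, y is the direction in which the jaws open and shut (so a half turn about z gives the same grasp; the last joint's range is limited). The gripper opens to 88 mm and grips with 3 to 60 N. Pads are 20 mm wide; open, the fingers measure 115 mm over their backs; the gripper's body (75 mm by 178 mm) begins 61 mm behind the grasp point.
Start: joints at [-1.38, 0.477, 0.022, 1.555, -0.011, 1.109, -0.083], TCP at [0.199, 0.645, 0.223] pointing down, gripper open.
Joint ranges: [-2.96, 2.96], [-0.34, 2.1], [-1.41, 1.46], [0.24, 2.44], [-1.37, 4.51], [0.17, 1.92], [-2.96, 2.96]. Speed limits (rad/s): [2.39, 2.39, 3.14, 3.14, 3.14, 3.14, 3.14].

### API

Orientations are given as a 3x3 rotation matrix whose columns are the frame's x, y, z axes.
In Python, from station import ctrl gives the robot as it stands.
- The arm moves only by the tool jog_arm, never from a script. Its argument "increments" is a list of rows, each an object with "rotation": the turn, a rotation vector about the tool's x, y, z in rad, a list of three; "travel": the shift along the tool's x, y, z in cm, a list of three; "grip": the opening, from 0 (shut) to 1 (fully open). A call has 1 to 20 rows; each row is the pose to reach, as a shift and turn from the pose measured when the call began, along the tool's axes at that moment; what a row does not reach only later rows make up. A row lasts 1/12 s, in which the tool goes at most 41.7 mm and 7.16 degrees, less where a joint would pass 70% of its speed; a pose out of reach is approached as far as the arm can. A call with a gripper value outside its range is refused whole. The fingers move at their own pace and stop on an object; the grip force is fixed at half the most. Time passes only in rows, so rows that repeat a pose let the fingers close. It gives the time, the measured TCP pose, the force and the opening at its end, in the units of the state.
- ctrl.read_state(): the state, without advancing time (a new reading comes with each control period).
- ctrl.camera(name): name is "scene" or "top" or "wrist"; returns (picture, depth): 400x640x3 uint8, blue, green, red; 400x640 float32, m along the optical axis (not along the pixel's ray), 0 where there is no reading.
- ctrl.camera_info(name): a dict with "camera_matrix" (3x3 intrinsics, pixels), "camera_from_world" (4x4, takes a point from world to camera coordinates); the wrist camera has in their place "tool_from_camera" (4x4, takes a point from camera to tool coordinates, whose origin is the TCP and whose axes are the flange's). Camera axes: x right, y down, z forward; pixel columns grow to the right and rows downward; lengths in m; the calibration is good to about 2 mm. A picture is of the moment at which its call begins: read the wrist's pose just before it. camera_info takes no time and is no camera call.
- ctrl.hand_in(): hands the job in, once; it reports no verdict.
The state is a dict: "time_s": time; "joint_positions": joint angles; "qd": joint speeds; "joint_efforts": joint torques, N m; "tool_pos": TCP position; "orientation": TCP orientation; "contact_force": force on the tool from outside, world axes, zero at the start; "wrist_torque": the same for the moment, N m; "gripper_width": finger opening in m.
Only numpy, scipy, OpenCV 4.12 (cv2) and the standard library are available. Lean on these libraries where they do the work, as an engineer would, in place of code of your own. Each camera call takes 0.05 s, during which the arm holds its last target.

### The job

Stand the four finished boxwood chess pieces upright in the wells of the walnut display stand, one to a well and flat on its floor, in order of height: the tallest in the end well nearest the pine cabinet, going down to the shortest at the other end. Leave the dark walnut rook blank standing where it is.

Things in the scene. Friction and masses are not known exactly. Their poses are not given: they have to be found in the camera images.
- king_center (a point): The tallest of the four finished pieces: turned pale boxwood, 84 mm high, round. Base flange 36 mm across and 5 mm thick; straight round barrel 28 mm across from 22 to 53 mm up (the place to grip); above it a 30 mm collar at 62 to 65 mm, a flared 27 mm crown and a small 10 mm knob on top. The point is on its axis half-way up; z is its axis, up. At the start it stands upright on the copper sheet, 2 mm above the work surface, at least 110 mm from its neighbours.
- queen_center (a point): The second tallest finished piece: pale boxwood, 73 mm high, round. Base flange 34 mm across, 5 mm thick; straight barrel 26 mm across from 16 to 49 mm up (the place to grip); 27 mm collar at 56 to 58.5 mm; a plain ball head 21 mm across, without a knob. The point is on its axis half-way up; z is its axis, up. At the start it stands upright on the copper sheet, 2 mm above the work surface, at least 110 mm from its neighbours.
- bishop_center (a point): The third tallest finished piece: pale boxwood, 62 mm high, round. Base flange 32 mm across, 5 mm thick; straight barrel 24 mm across from 12 to 42 mm up (the place to grip); 23 mm collar at 47 to 49 mm; a pointed, conical head 17 mm across at its foot. The point is on its axis half-way up; z is its axis, up. At the start it stands upright on the copper sheet, 2 mm above the work surface, at least 110 mm from its neighbours.
- pawn_center (a point): The shortest finished piece: pale boxwood, 51 mm high, round. Base flange 30 mm across, 4.5 mm thick; straight barrel 22 mm across from 6.5 to 33 mm up (the place to grip); a round 20 mm ball head directly above it, no collar. The point is on its axis half-way up; z is its axis, up. At the start it stands upright on the copper sheet, 2 mm above the work surface, at least 110 mm from its neighbours.
- well1: Round cork-lined well in the walnut display stand, at the stand's left end (+y) as seen from the robot. The stand is a fixed dark board 84 x 296 x 14 mm with four equal wells in a row, 72 mm apart along its length, each 54 mm across and 4 mm deep. The point is the centre of the well's floor, 10 mm above the stand's underside (12 mm above the work surface); x across the stand, away from the robot; y along its row, to the left; z up. The piece stands flat on this floor.
- well2: Round cork-lined well in the walnut display stand, second from the left end (+y). The stand is a fixed dark board 84 x 296 x 14 mm with four equal wells in a row, 72 mm apart along its length, each 54 mm across and 4 mm deep. The point is the centre of the well's floor, 10 mm above the stand's underside (12 mm above the work surface); x across the stand, away from the robot; y along its row, to the left; z up. The piece stands flat on this floor.
- well3: Round cork-lined well in the walnut display stand, third from the left end (+y). The stand is a fixed dark board 84 x 296 x 14 mm with four equal wells in a row, 72 mm apart along its length, each 54 mm across and 4 mm deep. The point is the centre of the well's floor, 10 mm above the stand's underside (12 mm above the work surface); x across the stand, away from the robot; y along its row, to the left; z up. The piece stands flat on this floor.
- well4: Round cork-lined well in the walnut display stand, at the stand's right end (-y). The stand is a fixed dark board 84 x 296 x 14 mm with four equal wells in a row, 72 mm apart along its length, each 54 mm across and 4 mm deep. The point is the centre of the well's floor, 10 mm above the stand's underside (12 mm above the work surface); x across the stand, away from the robot; y along its row, to the left; z up. The piece stands flat on this floor.
- cabinet: Small fixed pine cabinet, 166 x 226 mm over its top board and 157 mm high, with sliding doors on the far (+x) side, standing beyond one end of the stand, left (+y) or right (-y) (a porcelain dish stands beyond the other end). The point is the centre of its underside; x towards its doors, y along its width, z up.
- rook_blank_center (a point): Dark walnut rook blank: an unfinished plain round billet 40 mm across and 60 mm high with a 12 mm lathe spigot on top, standing among the finished pieces. To be left alone. The point is on its axis, 30 mm up.
Things that resemble listed ones, but are neither listed nor needed, are in the scene too. Leave any blue or green look-alike of the part that bears king_center alone.

How it is judged:
By the outcome, as a careful person would: the job done as asked, in the order asked, and still so for the second after the job is handed in, with the robot touching nothing.
It also fails if it takes over 109 s, if anything falls off the work surface, if the arm or the gripper's body presses on something with over 40 N, if the wrist force passes 120 N, or if a joint passes its speed limit or range.

## Working session

There is one attempt and no reset: what is moved stays moved. The work goes in short steps, Python scripts to look and compute and a tool call to move; the robot and the scene stay as the last step left them, time stands still between calls to the robot, and variables do not carry over. Pictures are saved under pics/ and viewed, and the job is handed in when it is done.

Besides the shell and the picture viewer there is one more tool, called as name([rows], argument=value, ...), one row to a line, values as JSON. jog_arm: Moves the arm, as the interface text tells. Its arguments: {"type":"object","properties":{"increments":{"type":"array"}},"required":["increments"]}

```bash
ls; mkdir -p pics; python3 - <<'E'
from station import ctrl
import cv2,numpy as np
s=ctrl.read_state()
for k in s: print(k,np.round(s[k],3).tolist())
for n in ["scene","top","wrist"]:
    p,d=ctrl.camera(n); cv2.imwrite(f"pics/{n}0.png",p); np.save(f"pics/{n}0.npy",d)
    i=ctrl.camera_info(n); print(n,{k:np.round(v,4).tolist() for k,v in i.items()})
E
```

```text
pics
time_s 0.0
joint_positions [-1.38, 0.478, 0.022, 1.556, -0.011, 1.109, -0.083]
qd [0.001, -0.001, 0.0, 0.001, -0.001, -0.0, 0.001]
joint_efforts [-0.001, -58.284, 1.534, -27.261, -0.054, 0.017, 0.0]
tool_pos [0.199, 0.645, 0.222]
orientation [[-0.956, 0.294, -0.0], [0.294, 0.956, -0.002], [-0.0, -0.002, -1.0]]
contact_force [-1.322, -1.243, -0.45]
wrist_torque [-0.008, 0.008, 0.011]
gripper_width 0.088
scene {'camera_matrix': [[383.5912, 0.0, 316.6263], [0.0, 383.5912, 202.4217], [0.0, 0.0, 1.0]], 'camera_from_world': [[-0.6787, 0.7341, 0.0213, 0.3587], [0.4056, 0.3989, -0.8224, -0.1815], [-0.6122, -0.5495, -0.5685, 1.4146], [0.0, 0.0, 0.0, 1.0]]}
top {'camera_matrix': [[368.9607, 0.0, 321.3148], [0.0, 368.9607, 198.8741], [0.0, 0.0, 1.0]], 'camera_from_world': [[-0.0224, -0.9997, 0.0032, 0.0227], [-0.9957, 0.022, -0.0902, 0.527], [0.0901, -0.0052, -0.9959, 1.1771], [0.0, 0.0, 0.0, 1.0]]}
wrist {'camera_matrix': [[326.5344, 0.0, 316.2225], [0.0, 326.5344, 194.5373], [0.0, 0.0, 1.0]], 'tool_from_camera': [[-0.0013, -0.9548, -0.2974, 0.0813], [1.0, -0.0013, -0.0002, 0.0014], [-0.0002, -0.2974, 0.9548, -0.1609], [0.0, 0.0, 0.0, 1.0]]}
```

View pics/scene0.png

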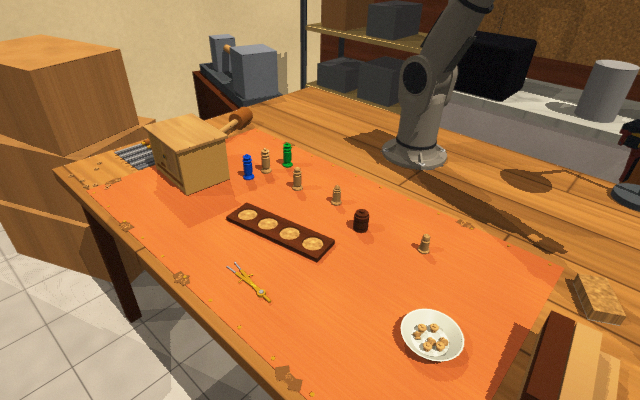

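View pics/top0.png

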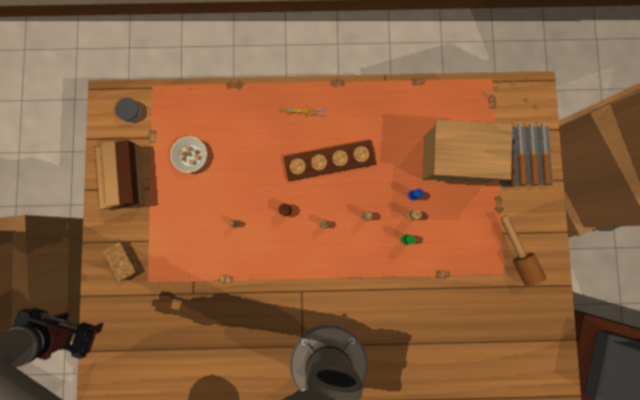

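View pics/wrist0.png

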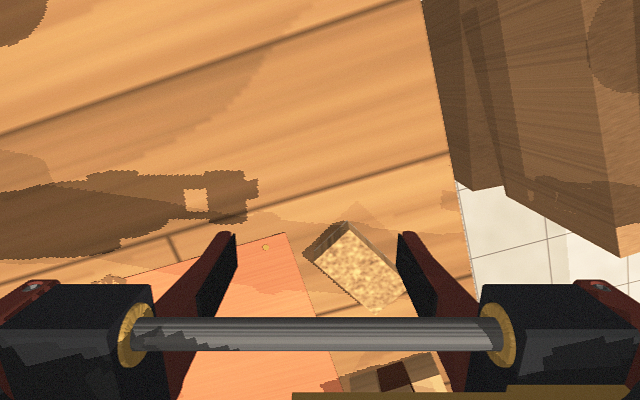

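The top view shows a cabinet at the right (px 470,150), which is -y, so well4 takes the king. Pale candidates are at px (416,215), (367,216), (326,224) and (235,223). Blue (416,195) and green (409,240) are look-alikes, and the walnut blank is at (286,210). I'll measure them and enlarge crops.

```bash
cat > h.py <<'E'
import numpy as np,cv2
from station import ctrl
def cam(n):
    i=ctrl.camera_info(n); return np.array(i["camera_matrix"]),np.array(i["camera_from_world"])
def cloud(d,K,T):
    v,u=np.mgrid[:d.shape[0],:d.shape[1]]
    P=np.stack([(u-K[0,2])/K[0,0]*d,(v-K[1,2])/K[1,1]*d,d],-1)
    return (P-T[:3,3])@T[:3,:3]
def ray(px,z,K,T):
    r=np.linalg.inv(K)@[px[0],px[1],1]; R=T[:3,:3]
    c=-R.T@T[:3,3]; w=R.T@r; return c+w*(z-c[2])/w[2]
def proj(P,K,T):
    c=T[:3,:3]@P+T[:3,3]; p=K@c; return p[:2]/p[2]
E
python3 - <<'E'
from h import *
for n in ["top","scene"]:
    p=cv2.imread(f"pics/{n}0.png");d=np.load(f"pics/{n}0.npy");K,T=cam(n)
    W=cloud(d,K,T)
    m=((W[...,2]>.018)&(W[...,2]<.12)&(W[...,0]>.25)&(W[...,0]<.75)&(abs(W[...,1])<.45)&(d>0)).astype(np.uint8)
    k,l,st,c=cv2.connectedComponentsWithStats(m)
    print(n)
    for i in range(1,k):
        if st[i,4]>15:
            q=W[l==i]; print(np.round(c[i]),st[i].tolist(),'xy',np.round(q[:,:2].mean(0),3),'z',np.round(np.percentile(q[:,2],[2,98]),3),'ext',np.round(np.ptp(q[:,:2],0),3),p[l==i].mean(0).round())
c=[]
p=cv2.imread("pics/scene0.png")
a=cv2.resize(p[130:275,220:450],None,fx=3.4,fy=3.4,interpolation=cv2.INTER_CUBIC); cv2.imwrite("pics/cropA.png",a)
p=cv2.imread("pics/top0.png")
a=cv2.resize(p[130:260,210:440],None,fx=3.4,fy=3.4,interpolation=cv2.INTER_CUBIC); cv2.imwrite("pics/cropB.png",a)
E
```

```text
top
[434. 160.] [424, 127, 47, 54, 597] xy [ 0.64  -0.348] z [0.02  0.116] ext [0.16  0.125] [ 41.  73. 101.]
[197. 152.] [186, 136, 21, 36, 193] xy [0.69  0.414] z [0.018 0.031] ext [0.118 0.066] [131. 158. 174.]
[196. 154.] [194, 149, 5, 10, 23] xy [0.685 0.421] z [0.018 0.025] ext [0.031 0.014] [ 83. 123. 160.]
[308. 160.] [305, 155, 7, 13, 25] xy [0.657 0.051] z [0.018 0.021] ext [0.04 0.02] [26. 49. 90.]
[191. 161.] [189, 159, 5, 5, 21] xy [0.661 0.436] z [0.02  0.025] ext [0.013 0.014] [ 93. 135. 173.]
[331. 167.] [326, 161, 12, 12, 42] xy [ 0.634 -0.024] z [0.018 0.022] ext [0.036 0.037] [25. 47. 85.]
[417. 193.] [411, 188, 13, 11, 101] xy [ 0.536 -0.29 ] z [0.025 0.088] ext [0.029 0.027] [109.  58.  42.]
[285. 209.] [279, 203, 13, 13, 132] xy [0.495 0.128] z [0.022 0.065] ext [0.038 0.036] [24. 45. 86.]
[368. 215.] [363, 211, 10, 8, 62] xy [ 0.471 -0.133] z [0.029 0.078] ext [0.022 0.024] [ 59. 101. 144.]
[415. 214.] [408, 210, 14, 9, 98] xy [ 0.469 -0.28 ] z [0.024 0.087] ext [0.025 0.027] [ 62. 104. 147.]
[232. 223.] [229, 220, 8, 7, 47] xy [0.455 0.295] z [0.024 0.056] ext
[... 785 characters left out ...]
32, 185, 9, 16, 112] xy [0.454 0.008] z [0.02  0.063] ext [0.022 0.024] [ 55. 104. 151.]
[361. 218.] [353, 209, 16, 20, 259] xy [0.505 0.135] z [0.019 0.061] ext [0.037 0.041] [18. 36. 74.]
[425. 241.] [420, 234, 10, 15, 116] xy [0.461 0.3  ] z [0.019 0.053] ext [0.02  0.021] [ 55. 105. 152.]
[419. 321.] [400, 309, 49, 46, 514] xy [0.673 0.411] z [0.018 0.029] ext [0.118 0.065] [208. 233. 239.]
[434. 327.] [430, 323, 9, 8, 50] xy [0.662 0.438] z [0.018 0.023] ext [0.017 0.016] [ 93. 166. 217.]
[422. 327.] [418, 324, 8, 7, 42] xy [0.679 0.42 ] z [0.018 0.023] ext [0.015 0.016] [ 91. 168. 222.]
[426. 344.] [423, 342, 7, 6, 23] xy [0.709 0.446] z [0.018 0.023] ext [0.015 0.009] [ 91. 168. 221.]
```

View pics/cropA.png

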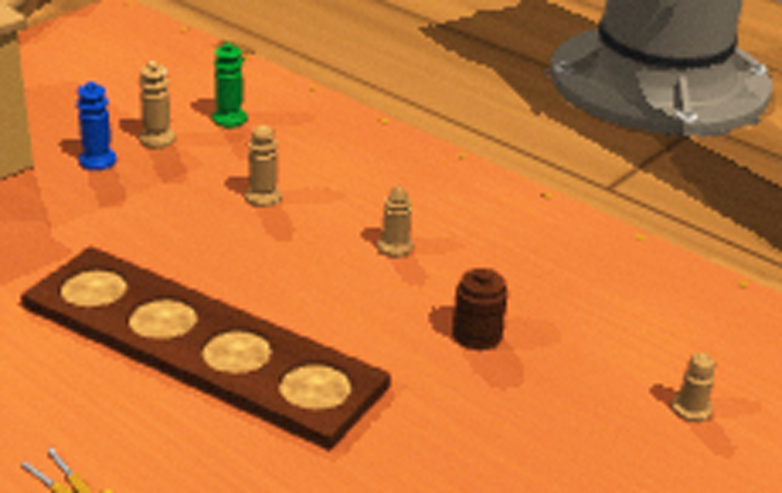

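View pics/cropB.png

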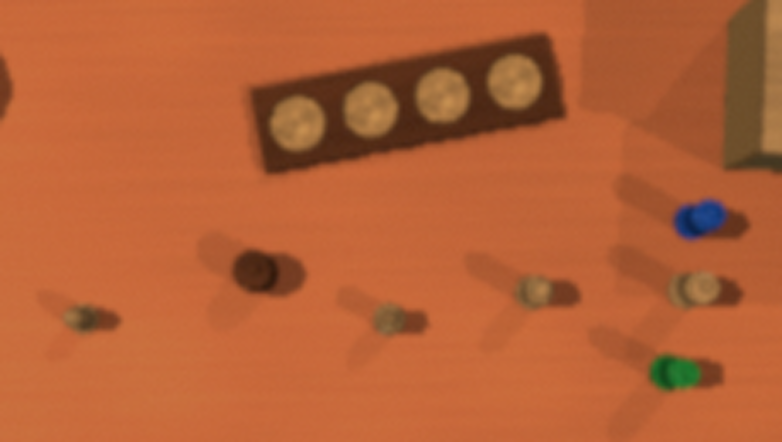

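The crops confirm it. The pale pieces' top heights are 0.087, 0.078, 0.066 and 0.056 m, so king (265,158 scene), queen (297,176), bishop (336,193) and pawn (425,241). The blue and green look-alikes flank the king and the dark rook blank is at (361,218). Next I'll measure the wells and refine the piece axes.

```bash
python3 - <<'E'
from h import *
from scipy.optimize import least_squares
W2={}
for n in ["top","scene"]:
    p=cv2.imread(f"pics/{n}0.png");K,T=cam(n)
    print(n,'campos',(-T[:3,:3].T@T[:3,3]).round(3))
    hsv=cv2.cvtColor(p,cv2.COLOR_BGR2HSV)
    roi=(slice(135,190),slice(275,385)) if n=="top" else (slice(200,262),slice(220,340))
    m=np.zeros(p.shape[:2],np.uint8)
    m[roi]=((hsv[roi][...,2]>115)&(hsv[roi][...,0]>13)&(hsv[roi][...,0]<30)).astype(np.uint8)
    k,l,st,c=cv2.connectedComponentsWithStats(m)
    for i in range(1,k):
        if st[i,4]>40: print(c[i].round(1),st[i,4],ray(c[i],.012,K,T).round(4))
# pieces: circle fit on scene cloud of barrels, and top
for n,rows in {"top":[(415,214),(368,215),(324,223),(232,223)],"scene":[(265,158),(297,176),(336,193),(425,241)]}.items():
    d=np.load(f"pics/{n}0.npy");K,T=cam(n);Wc=cloud(d,K,T)
    p=cv2.imread(f"pics/{n}0.png")
    cp=-T[:3,:3].T@T[:3,3]
    for (u,v),r,b0,b1,h in zip(rows,[.014,.013,.012,.011],[24,18,14,8.5],[55,51,44,35],[84,73,62,51]):
        q=Wc[v-14:v+15,u-12:u+13].reshape(-1,3); q=q[(q[:,2]>b0/1e3+.003)&(q[:,2]<b1/1e3-.002)]
        if len(q)<8: print(n,'few',len(q)); continue
        x0=q[:,:2].mean(0); dirn=x0-cp[:2]; x0=x0+dirn/np.linalg.norm(dirn)*r*.7
        f=least_squares(lambda c:np.hypot(*(q[:,:2]-c).T)-r,x0,loss='soft_l1',f_scale=.002)
        print(n,h,len(q),f.x.round(4),np.std(f.fun).round(4))
E
```

```text
top campos [0.419 0.017 1.22 ]
[360.9 153.6] 201 [ 0.6767 -0.124   0.012 ]
[339.7 157.7] 206 [ 0.6644 -0.0531  0.012 ]
[318.5 161.7] 204 [0.6524 0.0174 0.012 ]
[297.2 165.8] 207 [0.6401 0.0885 0.012 ]
scene campos [1.183 0.586 0.647]
[335.4 202. ] 42 [0.4588 0.0101 0.012 ]
[247.  214.4] 159 [ 0.6769 -0.1257  0.012 ]
[267.6 223.3] 180 [ 0.664  -0.0545  0.012 ]
[289.3 233. ] 197 [0.6519 0.0166 0.012 ]
[312.4 243.3] 217 [0.6396 0.088  0.012 ]
top 84 14 [ 0.4703 -0.2851] 0.0004
top few 5
top few 1
top 51 13 [0.456  0.2983] 0.0011
scene 84 61 [ 0.4702 -0.2851] 0.0018
scene 73 72 [ 0.4717 -0.1363] 0.0014
scene 62 60 [0.4481 0.0029] 0.0014
scene 51 62 [0.4546 0.2983] 0.0011
```

jog_arm([
  {"rotation": [0, 0, -0.298], "travel": [-43.2, -28, 2.2], "grip": 0.6},
  {"rotation": [0, 0, -0.298], "travel": [-43.2, -28, 2.2], "grip": 0.6},
  {"rotation": [0, 0, -0.298], "travel": [-43.2, -28, 2.2], "grip": 0.6},
  {"rotation": [0, 0, -0.298], "travel": [-43.2, -28, 2.2], "grip": 0.6},
  {"rotation": [0, 0, -0.298], "travel": [-43.2, -28, 2.2], "grip": 0.6},
  {"rotation": [0, 0, -0.298], "travel": [-43.2, -28, 2.2], "grip": 0.6},
  {"rotation": [0, 0, -0.298], "travel": [-43.2, -28, 2.2], "grip": 0.6},
  {"rotation": [0, 0, -0.298], "travel": [-43.2, -28, 2.2], "grip": 0.6},
  {"rotation": [0, 0, -0.298], "travel": [-43.2, -28, 2.2], "grip": 0.6},
  {"rotation": [0, 0, -0.298], "travel": [-43.2, -28, 2.2], "grip": 0.6},
  {"rotation": [0, 0, -0.298], "travel": [-43.2, -28, 2.2], "grip": 0.6},
  {"rotation": [0, 0, -0.298], "travel": [-43.2, -28, 2.2], "grip": 0.6},
  {"rotation": [0, 0, -0.298], "travel": [-43.2, -28, 2.2], "grip": 0.6},
  {"rotation": [0, 0, -0.298], "travel": [-56.4, -60.6, 2.2], "grip": 0.6},
  {"rotation": [0, 0, -0.298], "travel": [-56.4, -60.6, 2.2], "grip": 0.6},
  {"rotation": [0, 0, -0.298], "travel": [-56.4, -60.6, 2.2], "grip": 0.6},
  {"rotation": [0, 0, -0.298], "travel": [-56.4, -60.6, 2.2], "grip": 0.6},
  {"rotation": [0, 0, -0.298], "travel": [-56.4, -60.6, 2.2], "grip": 0.6},
  {"rotation": [0, 0, -0.298], "travel": [-56.4, -60.6, 2.2], "grip": 0.6},
  {"rotation": [0, 0, -0.298], "travel": [-56.4, -60.6, 2.2], "grip": 0.6},
])

```text
time_s: 1.82
tool_pos: [0.5537, -0.0427, 0.2007]
orientation: [[-1.0, 0.001, -0.0], [0.001, 1.0, -0.001], [0.0, -0.001, -1.0]]
contact_force: [0.7, 0.7, -0.1]
gripper_width: 0.053
```

jog_arm([
  {"rotation": [0, 0, 0], "travel": [8.4, -24.2, 2], "grip": 0.6},
  {"rotation": [0, 0, 0], "travel": [8.4, -24.2, 2], "grip": 0.6},
  {"rotation": [0, 0, 0], "travel": [8.4, -24.2, 2], "grip": 0.6},
  {"rotation": [0, 0, 0], "travel": [8.4, -24.2, 2], "grip": 0.6},
  {"rotation": [0, 0, 0], "travel": [8.4, -24.2, 2], "grip": 0.6},
  {"rotation": [0, 0, 0], "travel": [8.4, -24.2, 2], "grip": 0.6},
  {"rotation": [0, 0, 0], "travel": [8.4, -24.2, 2], "grip": 0.6},
  {"rotation": [0, 0, 0], "travel": [8.4, -24.2, 2], "grip": 0.6},
  {"rotation": [0, 0, 0], "travel": [8.4, -24.2, 2], "grip": 0.6},
  {"rotation": [0, 0, 0], "travel": [8.4, -24.2, 2], "grip": 0.6},
])

```text
time_s: 2.65
tool_pos: [0.4705, -0.2827, 0.1809]
orientation: [[-1.0, -0.002, -0.0], [-0.002, 1.0, -0.0], [0.0, -0.0, -1.0]]
contact_force: [-0.4, 0.1, -0.3]
gripper_width: 0.0527
```

```bash
cat > w.py <<'E'
from h import *
import sys
def wrist(name):
    s=ctrl.read_state(); p,d=ctrl.camera("wrist"); cv2.imwrite(f"pics/{name}.png",p)
    i=ctrl.camera_info("wrist");K=np.array(i["camera_matrix"]);X=np.array(i["tool_from_camera"])
    M=np.eye(4);M[:3,:3]=s["orientation"];M[:3,3]=s["tool_pos"]
    T=np.linalg.inv(M@X); return s,p,d,K,T,cloud(d,K,T)
if __name__=="__main__":
    from scipy.optimize import least_squares
    s,p,d,K,T,W=wrist(sys.argv[1]); c=np.array([float(sys.argv[2]),float(sys.argv[3])]); r=float(sys.argv[4]); z0,z1=float(sys.argv[5]),float(sys.argv[6])
    q=W[(d>0)&(np.hypot(W[...,0]-c[0],W[...,1]-c[1])<.03)]
    print('pos',np.round(s['tool_pos'],4),'w',s['gripper_width'],'topz',np.percentile(q[:,2],99.5).round(4))
    q=q[(q[:,2]>z0)&(q[:,2]<z1)]
    f=least_squares(lambda c:np.hypot(*(q[:,:2]-c).T)-r,c,loss='soft_l1',f_scale=.002)
    print(len(q),f.x.round(4),np.std(f.fun).round(4))
E
python3 w.py wk 0.470 -0.285 0.014 0.027 0.053
```

```text
pos [ 0.4705 -0.2827  0.1809] w 0.0527454312980729 topz 0.2879
160 [ 0.4696 -0.2827] 0.0002
```

View pics/wk.png

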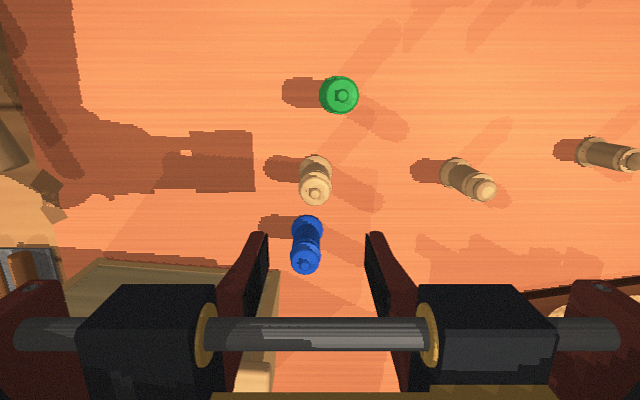

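The wrist view shows the pale king (knob at px 315,190) between green (342,95) and blue (305,250). It's under the tool to within 1 mm, so I'll descend and grip.

jog_arm([
  {"rotation": [0, 0, 0], "travel": [0.1, 0, 3], "grip": 0.6},
  {"rotation": [0, 0, 0], "travel": [0.1, 0, 6], "grip": 0.6},
  {"rotation": [0, 0, 0], "travel": [0.1, 0, 9], "grip": 0.6},
  {"rotation": [0, 0, 0], "travel": [0.1, 0, 12], "grip": 0.6},
  {"rotation": [0, 0, 0], "travel": [0.1, 0, 14], "grip": 0.6},
  {"rotation": [0, 0, 0], "travel": [0.1, 0, 15.5], "grip": 0.6},
  {"rotation": [0, 0, 0], "travel": [0.1, 0, 16], "grip": 0.6},
  {"rotation": [0, 0, 0], "travel": [0.1, 0, 16], "grip": 0.6},
  {"rotation": [0, 0, 0], "travel": [0.1, 0, 16], "grip": 0.4},
  {"rotation": [0, 0, 0], "travel": [0.1, 0, 16], "grip": 0.2},
  {"rotation": [0, 0, 0], "travel": [0.1, 0, 16], "grip": 0},
  {"rotation": [0, 0, 0], "travel": [0.1, 0, 16], "grip": 0},
  {"rotation": [0, 0, 0], "travel": [0.1, 0, 16], "grip": 0},
  {"rotation": [0, 0, 0], "travel": [0.1, 0, 16], "grip": 0},
  {"rotation": [0, 0, 0], "travel": [0.1, 0, 16], "grip": 0},
  {"rotation": [0, 0, 0], "travel": [0.1, 0, 16], "grip": 0},
])

```text
time_s: 4.03
tool_pos: [0.4702, -0.2828, 0.0216]
orientation: [[-1.0, -0.003, 0.001], [-0.003, 1.0, -0.001], [-0.001, -0.001, -1.0]]
contact_force: [-0.7, -0.4, 6.4]
gripper_width: 0.0281
```

jog_arm([
  {"rotation": [0, 0, 0], "travel": [0, 0, -1], "grip": 0},
  {"rotation": [0, 0, 0], "travel": [0, 0, -3], "grip": 0},
  {"rotation": [0, 0, 0], "travel": [0, 0, -6], "grip": 0},
  {"rotation": [0, 0, 0], "travel": [0, 0, -9], "grip": 0},
  {"rotation": [0, 0, 0], "travel": [0, 0, -12], "grip": 0},
  {"rotation": [0, 0, 0], "travel": [-1, 0.8, -13], "grip": 0},
  {"rotation": [0, 0, 0], "travel": [-3, 2.3, -13], "grip": 0},
  {"rotation": [0, 0, 0], "travel": [-5.5, 4.2, -13], "grip": 0},
  {"rotation": [0, 0, 0], "travel": [-8, 6.1, -13], "grip": 0},
  {"rotation": [0, 0, 0], "travel": [-10.5, 8, -13], "grip": 0},
  {"rotation": [0, 0, 0], "travel": [-13, 9.9, -13], "grip": 0},
  {"rotation": [0, 0, 0], "travel": [-15.5, 11.8, -13], "grip": 0},
  {"rotation": [0, 0, 0], "travel": [-18, 13.7, -13], "grip": 0},
  {"rotation": [0, 0, 0], "travel": [-19.8, 15.1, -13], "grip": 0},
  {"rotation": [0, 0, 0], "travel": [-20.7, 15.8, -13], "grip": 0},
  {"rotation": [0, 0, 0], "travel": [-20.7, 15.8, -12], "grip": 0},
  {"rotation": [0, 0, 0], "travel": [-20.7, 15.8, -10], "grip": 0},
  {"rotation": [0, 0, 0], "travel": [-20.7, 15.8, -8], "grip": 0},
  {"rotation": [0, 0, 0], "travel": [-20.7, 15.8, -6], "grip": 0},
  {"rotation": [0, 0, 0], "travel": [-20.7, 15.8, -6], "grip": 0},
])

```text
time_s: 5.7
tool_pos: [0.6718, -0.1258, 0.0771]
orientation: [[-1.0, -0.0, -0.008], [-0.0, 1.0, -0.001], [0.008, -0.001, -1.0]]
contact_force: [-1.3, 0.2, -1.5]
gripper_width: 0.0282
```

```bash
python3 - <<'E'
from w import *
s,p,d,K,T,W=wrist("wk2")
for y,x in [(-.054,.664),(-.125,.677)]: print(proj(np.array([x,y,.012]),K,T).round())
p,_=ctrl.camera("scene"); cv2.imwrite("pics/sk2.png",cv2.resize(p[120:280,180:380],None,fx=3,fy=3,interpolation=cv2.INTER_CUBIC))
E
```

```text
[413. 199.]
[316. 215.]
```

View pics/wk2.png

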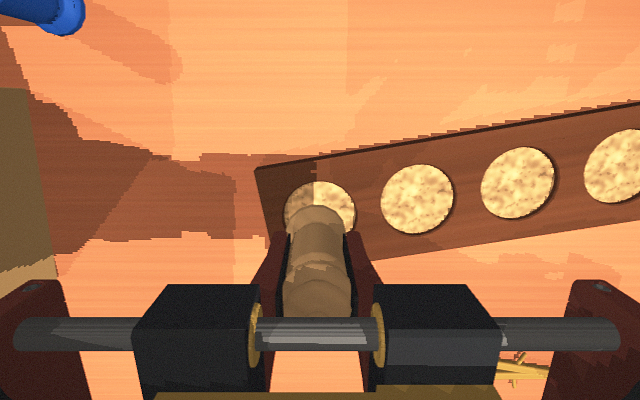

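View pics/sk2.png

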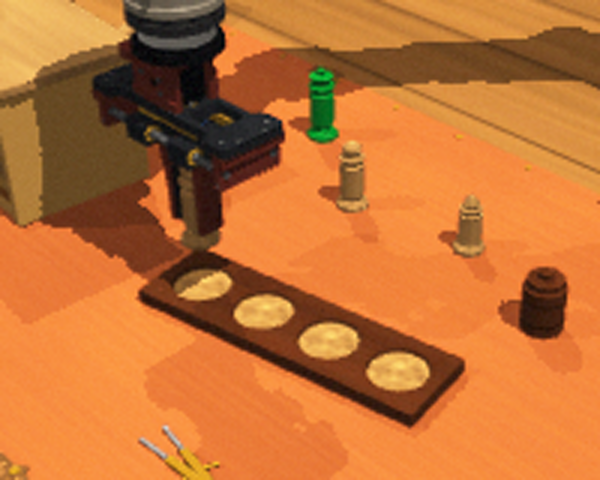

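Wells 3 and 4 appear at px (417,199) and (320,216), about 3 mm to +y of the prediction, so I'll work in the wrist's frame. Now hover lower over well4.

jog_arm([
  {"rotation": [0, -0.008, 0], "travel": [-0.4, 0.3, 1], "grip": 0},
  {"rotation": [0, -0.008, 0], "travel": [-0.4, 0.3, 2], "grip": 0},
  {"rotation": [0, -0.008, 0], "travel": [-0.4, 0.3, 3], "grip": 0},
  {"rotation": [0, -0.008, 0], "travel": [-0.4, 0.3, 3.5], "grip": 0},
  {"rotation": [0, -0.008, 0], "travel": [-0.4, 0.3, 3.8], "grip": 0},
  {"rotation": [0, -0.008, 0], "travel": [-0.4, 0.3, 3.8], "grip": 0},
  {"rotation": [0, -0.008, 0], "travel": [-0.4, 0.3, 3.8], "grip": 0},
])

```text
time_s: 6.38
tool_pos: [0.6788, -0.123, 0.0431]
orientation: [[-1.0, -0.001, 0.006], [-0.001, 1.0, -0.001], [-0.006, -0.001, -1.0]]
contact_force: [-0.4, 0.3, 0.0]
gripper_width: 0.0284
```

```bash
python3 - <<'E'
from w import *
s,p,d,K,T,W=wrist("wk3")
p,_=ctrl.camera("scene"); cv2.imwrite("pics/sk3.png",cv2.resize(p[170:260,200:340],None,fx=5,fy=5,interpolation=cv2.INTER_CUBIC))
E
```

```text
(no output)
```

View pics/sk3.png

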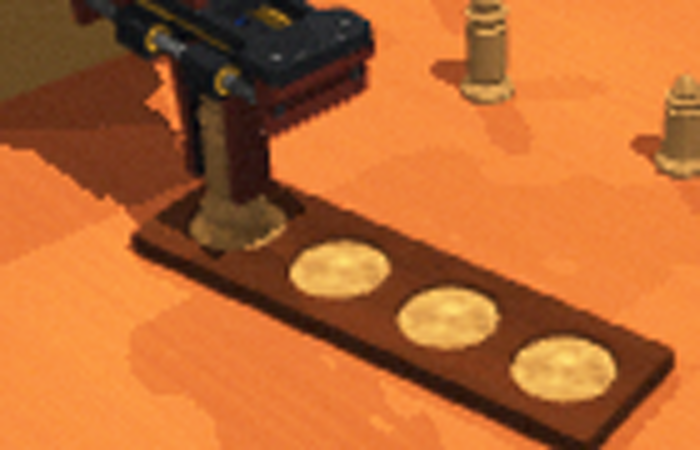

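```bash
python3 - <<'E'
from h import *
K,T=cam("scene")
s=ctrl.read_state(); print(np.round(s['tool_pos'],4),np.round(s['orientation'],3)[:,2])
for P in [(.679,-.123,.0235),(.679,-.123,.012),(.677,-.125,.016),(.677,-.125,.012)]: print(P,proj(np.array(P),K,T).round(1),((proj(np.array(P),K,T)-[200,170])*5).round())
print(ray((247.6,214),.0235,K,T))
p=cv2.imread("pics/wk3.png"); cv2.imwrite("pics/wk3c.png",p[120:340,150:500])
E
```

```text
[ 0.6792 -0.1231  0.0436] [ 0.007 -0.001 -1.   ]
(0.679, -0.123, 0.0235) [246.7 211.7] [234. 209.]
(0.679, -0.123, 0.012) [247.  215.1] [235. 225.]
(0.677, -0.125, 0.016) [247.  213.3] [235. 217.]
(0.677, -0.125, 0.012) [247.2 214.5] [236. 222.]
[ 0.68393334 -0.1129853   0.0235    ]
```

View pics/wk3c.png

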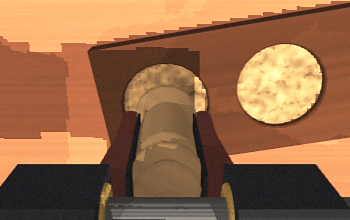

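jog_arm([
  {"rotation": [0, 0.007, 0], "travel": [0.2, 0, 0.3], "grip": 0},
  {"rotation": [0, 0.007, 0], "travel": [0.2, 0, 0.6], "grip": 0},
  {"rotation": [0, 0.007, 0], "travel": [0.2, 0, 0.9], "grip": 0},
  {"rotation": [0, 0.007, 0], "travel": [0.2, 0, 1.1], "grip": 0},
  {"rotation": [0, 0.007, 0], "travel": [0.2, 0, 1.1], "grip": 0},
  {"rotation": [0, 0.007, 0], "travel": [0.2, 0, 1.1], "grip": 0},
])

```text
time_s: 6.98
tool_pos: [0.6772, -0.1231, 0.0324]
orientation: [[-1.0, -0.0, -0.0], [-0.0, 1.0, -0.001], [0.0, -0.001, -1.0]]
contact_force: [-0.3, 0.3, -0.9]
gripper_width: 0.0281
```

jog_arm([
  {"rotation": [0, 0, 0], "travel": [0, 0, 0.05], "grip": 0},
  {"rotation": [0, 0, 0], "travel": [0, 0, 0.1], "grip": 0},
  {"rotation": [0, 0, 0], "travel": [0, 0, 0.1], "grip": 0},
])

```text
time_s: 7.23
tool_pos: [0.6773, -0.1231, 0.0317]
orientation: [[-1.0, -0.001, 0.0], [-0.001, 1.0, -0.001], [-0.0, -0.001, -1.0]]
contact_force: [0.7, 1.0, 2.2]
gripper_width: 0.0278
```

jog_arm([
  {"rotation": [0, 0, 0], "travel": [0, 0, 0], "grip": 0.4},
  {"rotation": [0, 0, 0], "travel": [0, 0, 0], "grip": 0.5},
  {"rotation": [0, 0, 0], "travel": [0, 0, 0], "grip": 0.55},
  {"rotation": [0, 0, 0], "travel": [0, 0, 0], "grip": 0.55},
  {"rotation": [0, 0, 0], "travel": [0, 0, 0], "grip": 0.55},
  {"rotation": [0, 0, 0], "travel": [0, 0, -1], "grip": 0.55},
  {"rotation": [0, 0, 0], "travel": [0, 0, -3.5], "grip": 0.55},
  {"rotation": [0, 0, 0], "travel": [0, 0, -7], "grip": 0.55},
  {"rotation": [0, 0, 0], "travel": [0, 0, -10.5], "grip": 0.55},
  {"rotation": [0, 0, 0], "travel": [0, 0, -13], "grip": 0.55},
  {"rotation": [0, 0, 0], "travel": [3, -0.2, -14], "grip": 0.55},
  {"rotation": [0, 0, 0], "travel": [7, -0.4, -14], "grip": 0.55},
  {"rotation": [0, 0, 0], "travel": [11, -0.6, -14], "grip": 0.55},
  {"rotation": [0, 0, 0], "travel": [15, -0.8, -14], "grip": 0.55},
  {"rotation": [0, 0, 0], "travel": [18, -1, -14], "grip": 0.55},
  {"rotation": [0, 0, 0], "travel": [20.5, -1.1, -14], "grip": 0.55},
  {"rotation": [0, 0, 0], "travel": [20.5, -1.1, -14], "grip": 0.55},
  {"rotation": [0, 0, 0], "travel": [20.5, -1.1, -14], "grip": 0.55},
  {"rotation": [0, 0, 0], "travel": [20.5, -1.1, -14], "grip": 0.55},
])

```text
time_s: 8.82
tool_pos: [0.4735, -0.134, 0.1726]
orientation: [[-1.0, -0.001, 0.002], [-0.001, 1.0, -0.002], [-0.002, -0.002, -1.0]]
contact_force: [0.4, -0.1, -0.2]
gripper_width: 0.0484
```

```bash
python3 w.py wq 0.472 -0.134 0.013 0.021 0.049; python3 - <<'E'
from h import *
p,_=ctrl.camera("scene"); cv2.imwrite("pics/sk4.png",cv2.resize(p[170:260,200:340],None,fx=5,fy=5,interpolation=cv2.INTER_CUBIC))
s=ctrl.read_state(); print(np.round(s['tool_pos'],4),np.round(s['orientation'],3).tolist())
E
```

```text
pos [ 0.4735 -0.134   0.1726] w 0.04838307330107228 topz 0.2796
168 [ 0.4711 -0.1338] 0.0002
[ 0.4738 -0.1339  0.1721] [[-1.0, -0.001, 0.002], [-0.001, 1.0, -0.002], [-0.002, -0.002, -1.0]]
```

View pics/sk4.png

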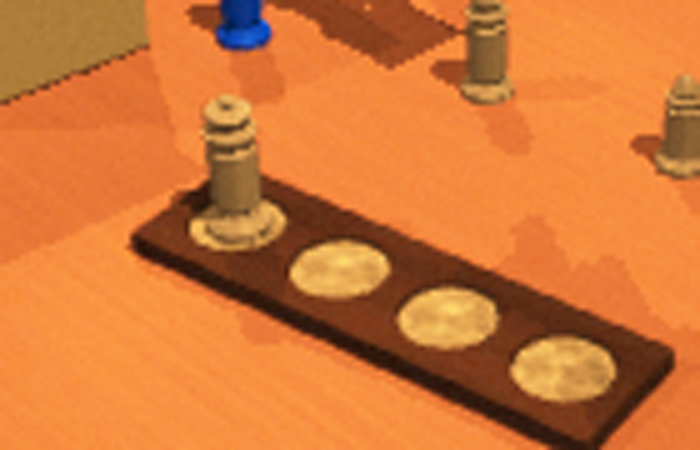

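View pics/wq.png

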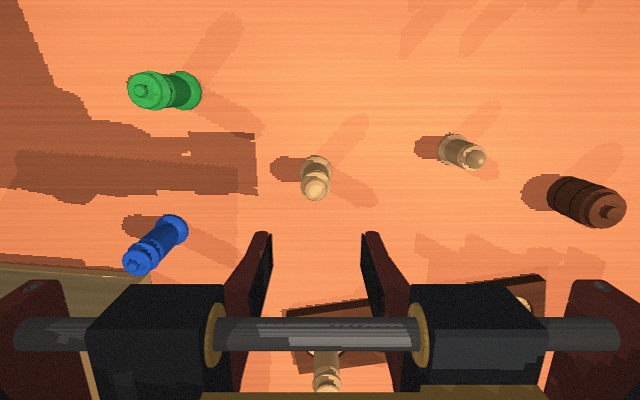

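The king stands upright and centred in well4 (crop px 238,222). The queen (ball head at px 315,187) is under the tool.

jog_arm([
  {"rotation": [0, 0, 0], "travel": [0.27, 0, 3], "grip": 0.6},
  {"rotation": [0, 0, 0], "travel": [0.27, 0, 6], "grip": 0.6},
  {"rotation": [0, 0, 0], "travel": [0.27, 0, 9], "grip": 0.6},
  {"rotation": [0, 0, 0], "travel": [0.27, 0, 12], "grip": 0.6},
  {"rotation": [0, 0, 0], "travel": [0.27, 0, 14], "grip": 0.6},
  {"rotation": [0, 0, 0], "travel": [0.27, 0, 15.2], "grip": 0.6},
  {"rotation": [0, 0, 0], "travel": [0.27, 0, 15.5], "grip": 0.6},
  {"rotation": [0, 0, 0], "travel": [0.27, 0, 15.5], "grip": 0.6},
  {"rotation": [0, 0, 0], "travel": [0.27, 0, 15.5], "grip": 0.6},
  {"rotation": [0, 0, 0], "travel": [0.27, 0, 15.5], "grip": 0.4},
  {"rotation": [0, 0, 0], "travel": [0.27, 0, 15.5], "grip": 0.2},
  {"rotation": [0, 0, 0], "travel": [0.27, 0, 15.5], "grip": 0},
  {"rotation": [0, 0, 0], "travel": [0.27, 0, 15.5], "grip": 0},
  {"rotation": [0, 0, 0], "travel": [0.27, 0, 15.5], "grip": 0},
  {"rotation": [0, 0, 0], "travel": [0.27, 0, 15.5], "grip": 0},
  {"rotation": [0, 0, 0], "travel": [0.27, 0, 15.5], "grip": 0},
])

```text
time_s: 10.25
tool_pos: [0.4715, -0.1342, 0.0174]
orientation: [[-1.0, -0.001, 0.002], [-0.001, 1.0, -0.002], [-0.002, -0.002, -1.0]]
contact_force: [-1.1, -0.3, 3.9]
gripper_width: 0.0258
```

jog_arm([
  {"rotation": [0, 0, 0], "travel": [0, 0, -1], "grip": 0},
  {"rotation": [0, 0, 0], "travel": [0, 0, -3], "grip": 0},
  {"rotation": [0, 0, 0], "travel": [0, 0, -6], "grip": 0},
  {"rotation": [0, 0, 0], "travel": [0, 0, -9], "grip": 0},
  {"rotation": [0, 0, 0], "travel": [-1, 0.4, -11], "grip": 0},
  {"rotation": [0, 0, 0], "travel": [-3.5, 1.5, -11], "grip": 0},
  {"rotation": [0, 0, 0], "travel": [-6.5, 2.8, -11], "grip": 0},
  {"rotation": [0, 0, 0], "travel": [-9.5, 4.1, -11], "grip": 0},
  {"rotation": [0, 0, 0], "travel": [-12.5, 5.4, -11], "grip": 0},
  {"rotation": [0, 0, 0], "travel": [-15.5, 6.7, -11], "grip": 0},
  {"rotation": [0, 0, 0], "travel": [-18, 7.8, -11], "grip": 0},
  {"rotation": [0, 0, 0], "travel": [-19.2, 8.3, -11], "grip": 0},
  {"rotation": [0, 0, 0], "travel": [-19.2, 8.3, -10], "grip": 0},
  {"rotation": [0, 0, 0], "travel": [-19.2, 8.3, -8], "grip": 0},
  {"rotation": [0, 0, 0], "travel": [-19.2, 8.3, -6], "grip": 0},
  {"rotation": [0, 0, 0], "travel": [-19.2, 8.3, -4], "grip": 0},
  {"rotation": [0, 0, 0], "travel": [-19.2, 8.3, -2.6], "grip": 0},
  {"rotation": [0, 0, 0], "travel": [-19.2, 8.3, -2.2], "grip": 0},
  {"rotation": [0, 0, 0], "travel": [-19.2, 8.3, -2.2], "grip": 0},
  {"rotation": [0, 0, 0], "travel": [-19.2, 8.3, -2.2], "grip": 0},
])

```text
time_s: 11.92
tool_pos: [0.6634, -0.0514, 0.0403]
orientation: [[-1.0, -0.001, 0.002], [-0.001, 1.0, -0.002], [-0.002, -0.002, -1.0]]
contact_force: [1.1, -0.2, -1.1]
gripper_width: 0.0259
```

```bash
python3 - <<'E'
from h import *
p,_=ctrl.camera("scene"); cv2.imwrite("pics/sq1.png",cv2.resize(p[170:260,200:340],None,fx=5,fy=5,interpolation=cv2.INTER_CUBIC))
s=ctrl.read_state(); print(s['time_s'],np.round(s['tool_pos'],4),np.round(s['orientation'],3).tolist())
E
```

```text
11.9667 [ 0.6639 -0.0513  0.0408] [[-1.0, -0.001, 0.004], [-0.001, 1.0, -0.002], [-0.004, -0.002, -1.0]]
```

View pics/sq1.png

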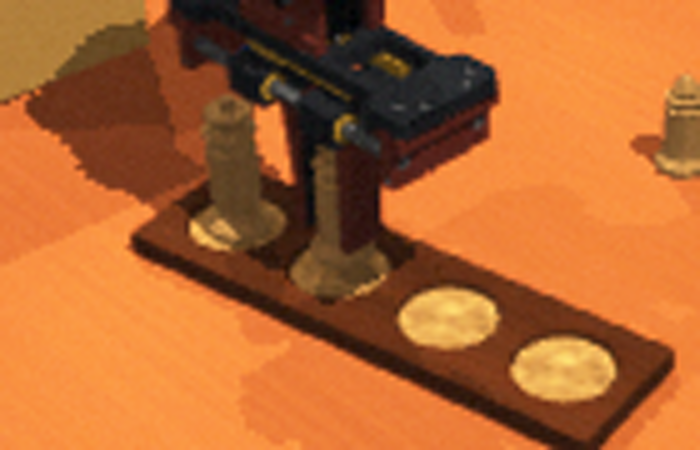

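The queen hovers over well3 (crop px 340,268).

jog_arm([
  {"rotation": [0, 0.003, 0], "travel": [0, 0, 0.4], "grip": 0},
  {"rotation": [0, 0.003, 0], "travel": [0, 0, 0.8], "grip": 0},
  {"rotation": [0, 0.003, 0], "travel": [0, 0, 1.1], "grip": 0},
  {"rotation": [0, 0.003, 0], "travel": [0, 0, 1.25], "grip": 0},
  {"rotation": [0, 0.003, 0], "travel": [0, 0, 1.3], "grip": 0},
  {"rotation": [0, 0.003, 0], "travel": [0, 0, 1.35], "grip": 0},
  {"rotation": [0, 0.003, 0], "travel": [0, 0, 1.35], "grip": 0},
  {"rotation": [0, 0.003, 0], "travel": [0, 0, 1.35], "grip": 0},
])

```text
time_s: 12.63
tool_pos: [0.6641, -0.0514, 0.0275]
orientation: [[-1.0, -0.001, 0.001], [-0.001, 1.0, -0.002], [-0.001, -0.002, -1.0]]
contact_force: [-1.2, -0.5, 1.9]
gripper_width: 0.0255
```

jog_arm([
  {"rotation": [0, 0, 0], "travel": [0, 0, 0], "grip": 0.4},
  {"rotation": [0, 0, 0], "travel": [0, 0, 0], "grip": 0.5},
  {"rotation": [0, 0, 0], "travel": [0, 0, 0], "grip": 0.52},
  {"rotation": [0, 0, 0], "travel": [0, 0, 0], "grip": 0.52},
  {"rotation": [0, 0, 0], "travel": [0, 0, 0], "grip": 0.52},
  {"rotation": [0, 0, 0], "travel": [0, 0, -1], "grip": 0.52},
  {"rotation": [0, 0, 0], "travel": [0, 0, -3.5], "grip": 0.52},
  {"rotation": [0, 0, 0], "travel": [0, 0, -7], "grip": 0.52},
  {"rotation": [0, 0, 0], "travel": [0, 0, -10.5], "grip": 0.52},
  {"rotation": [0, 0, 0], "travel": [0, 0, -13], "grip": 0.52},
  {"rotation": [0, 0, 0], "travel": [3, 0.8, -14], "grip": 0.52},
  {"rotation": [0, 0, 0], "travel": [7, 1.8, -14], "grip": 0.52},
  {"rotation": [0, 0, 0], "travel": [11, 2.9, -14], "grip": 0.52},
  {"rotation": [0, 0, 0], "travel": [15, 3.9, -14], "grip": 0.52},
  {"rotation": [0, 0, 0], "travel": [19, 4.9, -14], "grip": 0.52},
  {"rotation": [0, 0, 0], "travel": [21.6, 5.6, -14], "grip": 0.52},
  {"rotation": [0, 0, 0], "travel": [21.6, 5.6, -14], "grip": 0.52},
  {"rotation": [0, 0, 0], "travel": [21.6, 5.6, -14], "grip": 0.52},
  {"rotation": [0, 0, 0], "travel": [21.6, 5.6, -14], "grip": 0.52},
  {"rotation": [0, 0, 0], "travel": [21.6, 5.6, -14], "grip": 0.52},
])

```text
time_s: 14.3
tool_pos: [0.4496, 0.0045, 0.1679]
orientation: [[-1.0, -0.0, 0.003], [-0.0, 1.0, -0.002], [-0.003, -0.002, -1.0]]
contact_force: [0.2, -0.5, -0.7]
gripper_width: 0.0455
```

```bash
python3 w.py wb 0.448 0.005 0.012 0.017 0.042; python3 - <<'E'
from h import *
p,_=ctrl.camera("scene"); a=cv2.resize(p[170:260,200:340],None,fx=4,fy=4,interpolation=cv2.INTER_CUBIC)
w=cv2.imread("pics/wb.png"); b=cv2.resize(w[80:300],(560,int(220*560/640)))
cv2.imwrite("pics/sb0.png",np.vstack([a,b]))
s=ctrl.read_state(); print(np.round(s['tool_pos'],4),np.round(s['orientation'],3).tolist())
E
```

```text
pos [0.4496 0.0045 0.1679] w 0.04549169000077578 topz 0.2748
142 [0.4478 0.0053] 0.0002
[0.4491 0.0044 0.1674] [[-1.0, 0.0, 0.001], [0.0, 1.0, -0.002], [-0.001, -0.002, -1.0]]
```

View pics/sb0.png

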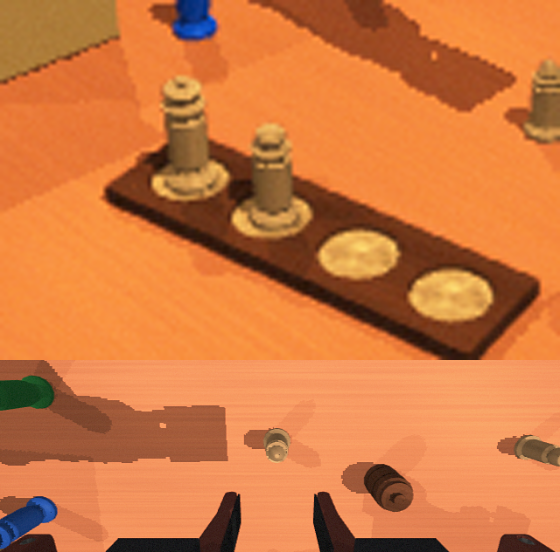

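The queen stands in well3 (px 272,215). The bishop (pointed head, px 277,450) is under the tool.

jog_arm([
  {"rotation": [0, 0, 0], "travel": [0.13, 0.09, 3], "grip": 0.55},
  {"rotation": [0, 0, 0], "travel": [0.13, 0.09, 6], "grip": 0.55},
  {"rotation": [0, 0, 0], "travel": [0.13, 0.09, 9], "grip": 0.55},
  {"rotation": [0, 0, 0], "travel": [0.13, 0.09, 12], "grip": 0.55},
  {"rotation": [0, 0, 0], "travel": [0.13, 0.09, 14], "grip": 0.55},
  {"rotation": [0, 0, 0], "travel": [0.13, 0.09, 15.1], "grip": 0.55},
  {"rotation": [0, 0, 0], "travel": [0.13, 0.09, 15.4], "grip": 0.55},
  {"rotation": [0, 0, 0], "travel": [0.13, 0.09, 15.4], "grip": 0.55},
  {"rotation": [0, 0, 0], "travel": [0.13, 0.09, 15.4], "grip": 0.55},
  {"rotation": [0, 0, 0], "travel": [0.13, 0.09, 15.4], "grip": 0.4},
  {"rotation": [0, 0, 0], "travel": [0.13, 0.09, 15.4], "grip": 0.2},
  {"rotation": [0, 0, 0], "travel": [0.13, 0.09, 15.4], "grip": 0},
  {"rotation": [0, 0, 0], "travel": [0.13, 0.09, 15.4], "grip": 0},
  {"rotation": [0, 0, 0], "travel": [0.13, 0.09, 15.4], "grip": 0},
  {"rotation": [0, 0, 0], "travel": [0.13, 0.09, 15.4], "grip": 0},
  {"rotation": [0, 0, 0], "travel": [0.13, 0.09, 15.4], "grip": 0},
])

```text
time_s: 15.73
tool_pos: [0.4485, 0.005, 0.0139]
orientation: [[-1.0, 0.0, 0.002], [0.0, 1.0, -0.002], [-0.002, -0.002, -1.0]]
contact_force: [-1.2, 1.0, 7.0]
gripper_width: 0.0233
```

jog_arm([
  {"rotation": [0, 0, 0], "travel": [0, 0, -1], "grip": 0},
  {"rotation": [0, 0, 0], "travel": [0, 0, -3], "grip": 0},
  {"rotation": [0, 0, 0], "travel": [0, 0, -6], "grip": 0},
  {"rotation": [0, 0, 0], "travel": [0, 0, -9], "grip": 0},
  {"rotation": [0, 0, 0], "travel": [-1, 0.1, -11], "grip": 0},
  {"rotation": [0, 0, 0], "travel": [-3.5, 0.3, -11], "grip": 0},
  {"rotation": [0, 0, 0], "travel": [-6.8, 0.5, -11], "grip": 0},
  {"rotation": [0, 0, 0], "travel": [-10, 0.8, -11], "grip": 0},
  {"rotation": [0, 0, 0], "travel": [-13.2, 1, -11], "grip": 0},
  {"rotation": [0, 0, 0], "travel": [-16.4, 1.2, -11], "grip": 0},
  {"rotation": [0, 0, 0], "travel": [-19, 1.4, -11], "grip": 0},
  {"rotation": [0, 0, 0], "travel": [-20.3, 1.5, -11], "grip": 0},
  {"rotation": [0, 0, 0], "travel": [-20.3, 1.5, -10], "grip": 0},
  {"rotation": [0, 0, 0], "travel": [-20.3, 1.5, -8], "grip": 0},
  {"rotation": [0, 0, 0], "travel": [-20.3, 1.5, -6], "grip": 0},
  {"rotation": [0, 0, 0], "travel": [-20.3, 1.5, -4], "grip": 0},
  {"rotation": [0, 0, 0], "travel": [-20.3, 1.5, -2.6], "grip": 0},
  {"rotation": [0, 0, 0], "travel": [-20.3, 1.5, -2.2], "grip": 0},
  {"rotation": [0, 0, 0], "travel": [-20.3, 1.5, -2.2], "grip": 0},
  {"rotation": [0, 0, 0], "travel": [-20.3, 1.5, -2.2], "grip": 0},
])

```text
time_s: 17.4
tool_pos: [0.6514, 0.02, 0.0369]
orientation: [[-1.0, 0.0, 0.003], [0.0, 1.0, -0.002], [-0.003, -0.002, -1.0]]
contact_force: [0.6, 0.7, 0.1]
gripper_width: 0.0238
```

```bash
python3 - <<'E'
from h import *
p,_=ctrl.camera("scene"); cv2.imwrite("pics/sb1.png",cv2.resize(p[170:260,200:340],None,fx=5,fy=5,interpolation=cv2.INTER_CUBIC))
s=ctrl.read_state(); print(s['time_s'],np.round(s['tool_pos'],4),np.round(s['orientation'],3).tolist())
E
```

```text
17.45 [0.652  0.02   0.0374] [[-1.0, 0.0, 0.004], [0.0, 1.0, -0.002], [-0.004, -0.002, -1.0]]
```

View pics/sb1.png

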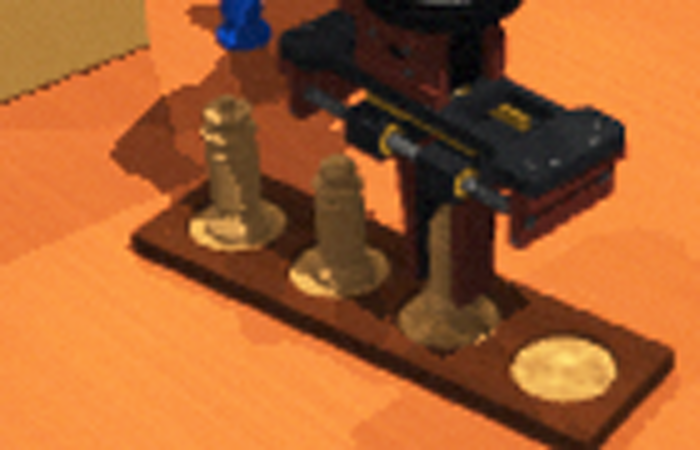

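The bishop hovers over well2 (crop px 448,318). Lowering 1.35 cm.

jog_arm([
  {"rotation": [0, 0.003, 0], "travel": [0, 0, 0.4], "grip": 0},
  {"rotation": [0, 0.003, 0], "travel": [0, 0, 0.8], "grip": 0},
  {"rotation": [0, 0.003, 0], "travel": [0, 0, 1.1], "grip": 0},
  {"rotation": [0, 0.003, 0], "travel": [0, 0, 1.25], "grip": 0},
  {"rotation": [0, 0.003, 0], "travel": [0, 0, 1.3], "grip": 0},
  {"rotation": [0, 0.003, 0], "travel": [0, 0, 1.37], "grip": 0},
  {"rotation": [0, 0.003, 0], "travel": [0, 0, 1.37], "grip": 0},
  {"rotation": [0, 0.003, 0], "travel": [0, 0, 1.37], "grip": 0},
])

```text
time_s: 18.12
tool_pos: [0.652, 0.02, 0.024]
orientation: [[-1.0, 0.0, 0.001], [0.0, 1.0, -0.002], [-0.001, -0.002, -1.0]]
contact_force: [-0.7, 0.6, 2.7]
gripper_width: 0.0236
```

jog_arm([
  {"rotation": [0, 0, 0], "travel": [0, 0, 0], "grip": 0.4},
  {"rotation": [0, 0, 0], "travel": [0, 0, 0], "grip": 0.5},
  {"rotation": [0, 0, 0], "travel": [0, 0, 0], "grip": 0.5},
  {"rotation": [0, 0, 0], "travel": [0, 0, 0], "grip": 0.5},
  {"rotation": [0, 0, 0], "travel": [0, 0, 0], "grip": 0.5},
  {"rotation": [0, 0, 0], "travel": [0, 0, -1], "grip": 0.5},
  {"rotation": [0, 0, 0], "travel": [0, 0, -3.5], "grip": 0.5},
  {"rotation": [0, 0, 0], "travel": [0, 0, -7], "grip": 0.5},
  {"rotation": [0, 0, 0], "travel": [0, 0, -10.5], "grip": 0.5},
  {"rotation": [0, 0, 0], "travel": [0, 0, -13], "grip": 0.5},
  {"rotation": [0, 0, 0], "travel": [1.8, 2.5, -14], "grip": 0.5},
  {"rotation": [0, 0, 0], "travel": [4, 5.7, -14], "grip": 0.5},
  {"rotation": [0, 0, 0], "travel": [6.3, 9, -14], "grip": 0.5},
  {"rotation": [0, 0, 0], "travel": [8.6, 12.3, -14], "grip": 0.5},
  {"rotation": [0, 0, 0], "travel": [10.9, 15.5, -14], "grip": 0.5},
  {"rotation": [0, 0, 0], "travel": [13.2, 18.8, -14], "grip": 0.5},
  {"rotation": [0, 0, 0], "travel": [15.5, 22, -14], "grip": 0.5},
  {"rotation": [0, 0, 0], "travel": [17.8, 25.3, -14], "grip": 0.5},
  {"rotation": [0, 0, 0], "travel": [19.2, 27.3, -14], "grip": 0.5},
  {"rotation": [0, 0, 0], "travel": [19.7, 28, -14], "grip": 0.5},
])

```text
time_s: 19.78
tool_pos: [0.4519, 0.3047, 0.1641]
orientation: [[-1.0, -0.006, -0.0], [-0.006, 1.0, 0.0], [0.0, 0.0, -1.0]]
contact_force: [-0.4, 0.2, -0.3]
gripper_width: 0.044
```

jog_arm([
  {"rotation": [0, 0, 0], "travel": [0, 0, 0.1], "grip": 0.5},
  {"rotation": [0, 0, 0], "travel": [0, 0, 0.1], "grip": 0.5},
  {"rotation": [0, 0, 0], "travel": [0, 0, 0.1], "grip": 0.5},
])

```text
time_s: 20.03
tool_pos: [0.453, 0.3032, 0.1634]
orientation: [[-1.0, -0.004, 0.001], [-0.004, 1.0, -0.0], [-0.001, -0.0, -1.0]]
contact_force: [0.5, -0.2, 0.5]
gripper_width: 0.044
```

```bash
python3 w.py wp 0.455 0.300 0.011 0.012 0.033; python3 - <<'E'
from h import *
p,_=ctrl.camera("scene"); a=cv2.resize(p[170:260,200:340],None,fx=4,fy=4,interpolation=cv2.INTER_CUBIC)
w=cv2.imread("pics/wp.png"); b=cv2.resize(w[80:300],(560,int(220*560/640)))
cv2.imwrite("pics/sp0.png",np.vstack([a,b]))
s=ctrl.read_state(); print(np.round(s['tool_pos'],4),np.round(s['orientation'],3).tolist())
E
```

```text
pos [0.453  0.3032 0.1634] w 0.04400292016984849 topz 0.2704
113 [0.4547 0.3005] 0.0002
[0.4532 0.3029 0.1633] [[-1.0, -0.003, 0.001], [-0.003, 1.0, -0.0], [-0.001, -0.0, -1.0]]
```

View pics/sp0.png

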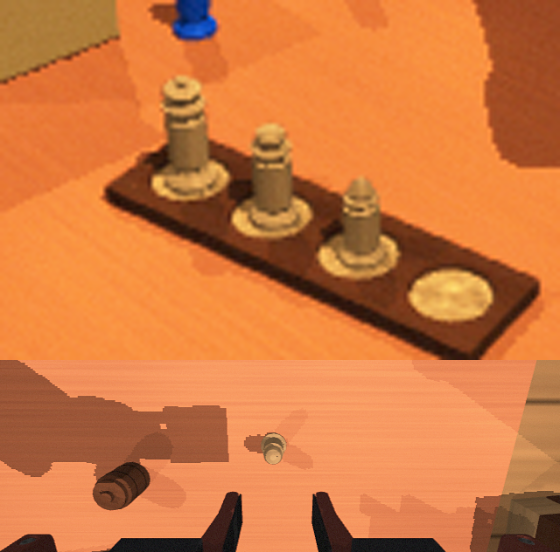

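The bishop stands in well2 (px 360,255). The pawn (ball head, px 274,455) is nearly under the tool, so I'll shift (-0.15, -0.24) cm.

jog_arm([
  {"rotation": [0, 0, 0], "travel": [-0.15, -0.24, 3], "grip": 0.53},
  {"rotation": [0, 0, 0], "travel": [-0.15, -0.24, 6], "grip": 0.53},
  {"rotation": [0, 0, 0], "travel": [-0.15, -0.24, 9], "grip": 0.53},
  {"rotation": [0, 0, 0], "travel": [-0.15, -0.24, 12], "grip": 0.53},
  {"rotation": [0, 0, 0], "travel": [-0.15, -0.24, 14], "grip": 0.53},
  {"rotation": [0, 0, 0], "travel": [-0.15, -0.24, 15], "grip": 0.53},
  {"rotation": [0, 0, 0], "travel": [-0.15, -0.24, 15.3], "grip": 0.53},
  {"rotation": [0, 0, 0], "travel": [-0.15, -0.24, 15.3], "grip": 0.53},
  {"rotation": [0, 0, 0], "travel": [-0.15, -0.24, 15.3], "grip": 0.53},
  {"rotation": [0, 0, 0], "travel": [-0.15, -0.24, 15.3], "grip": 0.4},
  {"rotation": [0, 0, 0], "travel": [-0.15, -0.24, 15.3], "grip": 0.2},
  {"rotation": [0, 0, 0], "travel": [-0.15, -0.24, 15.3], "grip": 0},
  {"rotation": [0, 0, 0], "travel": [-0.15, -0.24, 15.3], "grip": 0},
  {"rotation": [0, 0, 0], "travel": [-0.15, -0.24, 15.3], "grip": 0},
  {"rotation": [0, 0, 0], "travel": [-0.15, -0.24, 15.3], "grip": 0},
  {"rotation": [0, 0, 0], "travel": [-0.15, -0.24, 15.3], "grip": 0},
])

```text
time_s: 21.47
tool_pos: [0.4551, 0.3008, 0.0108]
orientation: [[-1.0, -0.003, 0.001], [-0.003, 1.0, 0.0], [-0.001, 0.0, -1.0]]
contact_force: [-1.8, -0.3, 5.8]
gripper_width: 0.0215
```

jog_arm([
  {"rotation": [0, 0, 0], "travel": [0, 0, -1], "grip": 0},
  {"rotation": [0, 0, 0], "travel": [0, 0, -3], "grip": 0},
  {"rotation": [0, 0, 0], "travel": [0, 0, -6], "grip": 0},
  {"rotation": [0, 0, 0], "travel": [0, 0, -9], "grip": 0},
  {"rotation": [0, 0, 0], "travel": [-1, -1.1, -11], "grip": 0},
  {"rotation": [0, 0, 0], "travel": [-3, -3.4, -11], "grip": 0},
  {"rotation": [0, 0, 0], "travel": [-5.2, -5.9, -11], "grip": 0},
  {"rotation": [0, 0, 0], "travel": [-7.4, -8.4, -11], "grip": 0},
  {"rotation": [0, 0, 0], "travel": [-9.6, -10.9, -11], "grip": 0},
  {"rotation": [0, 0, 0], "travel": [-11.8, -13.4, -11], "grip": 0},
  {"rotation": [0, 0, 0], "travel": [-14, -15.9, -11], "grip": 0},
  {"rotation": [0, 0, 0], "travel": [-16.2, -18.4, -11], "grip": 0},
  {"rotation": [0, 0, 0], "travel": [-17.8, -20.2, -11], "grip": 0},
  {"rotation": [0, 0, 0], "travel": [-18.5, -21, -10], "grip": 0},
  {"rotation": [0, 0, 0], "travel": [-18.5, -21, -8], "grip": 0},
  {"rotation": [0, 0, 0], "travel": [-18.5, -21, -6], "grip": 0},
  {"rotation": [0, 0, 0], "travel": [-18.5, -21, -4], "grip": 0},
  {"rotation": [0, 0, 0], "travel": [-18.5, -21, -2.5], "grip": 0},
  {"rotation": [0, 0, 0], "travel": [-18.5, -21, -2.2], "grip": 0},
  {"rotation": [0, 0, 0], "travel": [-18.5, -21, -2.2], "grip": 0},
])

```text
time_s: 23.13
tool_pos: [0.6391, 0.0921, 0.0315]
orientation: [[-1.0, -0.004, -0.002], [-0.004, 1.0, 0.0], [0.002, 0.0, -1.0]]
contact_force: [-0.3, 0.6, 0.6]
gripper_width: 0.0214
```

```bash
python3 - <<'E'
from h import *
p,_=ctrl.camera("scene"); cv2.imwrite("pics/sp1.png",cv2.resize(p[170:260,210:350],None,fx=5,fy=5,interpolation=cv2.INTER_CUBIC))
s=ctrl.read_state(); print(s['time_s'],np.round(s['tool_pos'],4),np.round(s['orientation'],3).tolist())
E
```

```text
23.1833 [0.6401 0.0921 0.0328] [[-1.0, -0.004, 0.0], [-0.004, 1.0, 0.001], [-0.0, 0.001, -1.0]]
```

View pics/sp1.png

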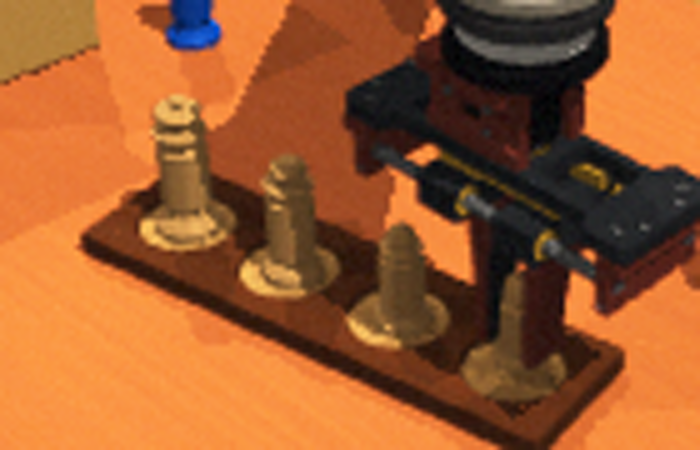

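The pawn is over well1 (px 515,370). Lower it until it touches.

jog_arm([
  {"rotation": [0, 0, 0], "travel": [0, -0.1, 0.4], "grip": 0},
  {"rotation": [0, 0, 0], "travel": [0, -0.1, 0.8], "grip": 0},
  {"rotation": [0, 0, 0], "travel": [0, -0.1, 1.0], "grip": 0},
  {"rotation": [0, 0, 0], "travel": [0, -0.1, 1.15], "grip": 0},
  {"rotation": [0, 0, 0], "travel": [0, -0.1, 1.2], "grip": 0},
  {"rotation": [0, 0, 0], "travel": [0, -0.1, 1.25], "grip": 0},
  {"rotation": [0, 0, 0], "travel": [0, -0.1, 1.25], "grip": 0},
  {"rotation": [0, 0, 0], "travel": [0, -0.1, 1.25], "grip": 0},
])

```text
time_s: 23.85
tool_pos: [0.6401, 0.0911, 0.0209]
orientation: [[-1.0, -0.004, 0.0], [-0.004, 1.0, 0.001], [-0.0, 0.001, -1.0]]
contact_force: [-2.8, 0.1, 5.5]
gripper_width: 0.0214
```

Contact. Release, rise, and withdraw towards +y.

jog_arm([
  {"rotation": [0, 0, 0], "travel": [0, 0, 0], "grip": 0.35},
  {"rotation": [0, 0, 0], "travel": [0, 0, 0], "grip": 0.45},
  {"rotation": [0, 0, 0], "travel": [0, 0, 0], "grip": 0.5},
  {"rotation": [0, 0, 0], "travel": [0, 0, 0], "grip": 0.5},
  {"rotation": [0, 0, 0], "travel": [0, 0, 0], "grip": 0.5},
  {"rotation": [0, 0, 0], "travel": [0, 0, -1], "grip": 0.5},
  {"rotation": [0, 0, 0], "travel": [0, 0, -3.5], "grip": 0.5},
  {"rotation": [0, 0, 0], "travel": [0, 0, -7], "grip": 0.5},
  {"rotation": [0, 0, 0], "travel": [0, 0, -10.5], "grip": 0.5},
  {"rotation": [0, 0, 0], "travel": [0, 0, -14], "grip": 0.5},
  {"rotation": [0, 0, 0], "travel": [0, 1, -17], "grip": 0.5},
  {"rotation": [0, 0, 0], "travel": [2, 4, -18], "grip": 0.5},
  {"rotation": [0, 0, 0], "travel": [4, 7, -18], "grip": 0.5},
  {"rotation": [0, 0, 0], "travel": [6, 10, -18], "grip": 0.5},
  {"rotation": [0, 0, 0], "travel": [8, 13, -18], "grip": 0.5},
  {"rotation": [0, 0, 0], "travel": [10, 16, -18], "grip": 0.5},
  {"rotation": [0, 0, 0], "travel": [10, 18, -18], "grip": 0.5},
  {"rotation": [0, 0, 0], "travel": [10, 18, -18], "grip": 0.5},
  {"rotation": [0, 0, 0], "travel": [10, 18, -18], "grip": 0.5},
])

```text
time_s: 25.43
tool_pos: [0.5391, 0.2718, 0.2016]
orientation: [[-1.0, -0.006, 0.001], [-0.006, 1.0, 0.001], [-0.001, 0.001, -1.0]]
contact_force: [-0.0, -0.7, -0.6]
gripper_width: 0.0439
```

```bash
python3 - <<'E'
from h import *
p,d=ctrl.camera("scene"); a=cv2.resize(p[130:270,210:390],None,fx=4,fy=4,interpolation=cv2.INTER_CUBIC); cv2.imwrite("pics/fin.png",a)
t,dt=ctrl.camera("top"); cv2.imwrite("pics/fint.png",cv2.resize(t[120:260,210:440],None,fx=3.4,fy=3.4,interpolation=cv2.INTER_CUBIC))
for n,D in (("scene",d),("top",dt)):
    K,T=cam(n);W=cloud(D,K,T)
    for c in [(.677,-.125),(.664,-.054),(.652,.017),(.640,.088),(.497,.131)]:
        q=W[np.hypot(W[...,0]-c[0],W[...,1]-c[1])<.026]
        h=q[q[:,2]>.025]; print(n,c,'top',np.percentile(q[:,2],99).round(4),'mean',h[:,:2].mean(0).round(4))
E
```

```text
scene (0.677, -0.125) top 0.0955 mean [ 0.6823 -0.1175]
scene (0.664, -0.054) top 0.0852 mean [ 0.6692 -0.0461]
scene (0.652, 0.017) top 0.0727 mean [0.6565 0.0251]
scene (0.64, 0.088) top 0.0623 mean [0.6448 0.0947]
scene (0.497, 0.131) top 0.0617 mean [0.5045 0.1351]
top (0.677, -0.125) top 0.0989 mean [ 0.6727 -0.1226]
top (0.664, -0.054) top 0.0867 mean [ 0.6606 -0.0514]
top (0.652, 0.017) top 0.075 mean [0.6481 0.0189]
top (0.64, 0.088) top 0.0647 mean [0.6372 0.0896]
top (0.497, 0.131) top 0.0639 mean [0.4954 0.1279]
```

View pics/fin.png

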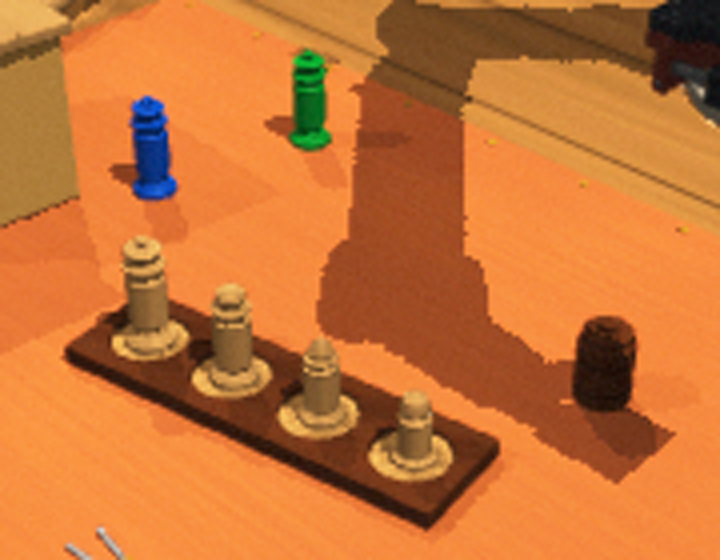

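View pics/fint.png

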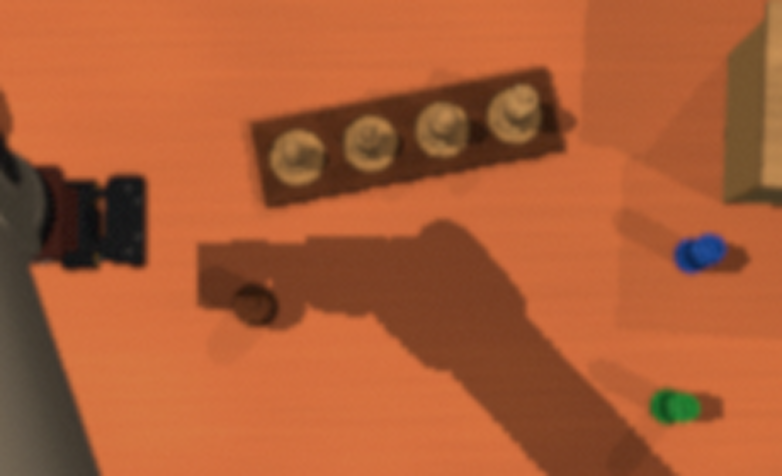

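All four pieces stand upright and centred in the wells, king nearest the cabinet at crop px (148,340) down to the pawn at (412,455). The rook blank (605,365) and the blue and green look-alikes are where they were. Handing in.

```bash
python3 -c "
from station import ctrl
print(ctrl.hand_in())"
```

```text
the job is handed in; nothing more can be done
None
```

All four boxwood pieces are standing upright in the display stand. The king is in well4, next to the cabinet at the -y end, followed by the queen in well3, the bishop in well2 and the pawn in well1. I handed the job in at about 25.5 s.

- **Heights:** the last pictures from both cameras show the tops at about 0.096–0.099, 0.085–0.087, 0.073–0.075 and 0.062–0.065 m. These fit each piece standing on a well floor at 12 mm, to within about 3 mm.
- **Other items:** the rook blank and the blue and green look-alikes were not touched and look unmoved. The arm was clear of everything.
- **Disagreement:** the wrist camera put things about 2–3 mm further to +y than the fixed cameras, within the calibration tolerance. I used the wrist values for the placing, and the pieces ended well inside their wells.
- **Failures:** no check failed.

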